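# Build and load a deck on a bench kiln's base

## Task

Build the next deck in the open kiln: stand the two tall kiln props upright in the middle of the two bare squares on the kiln base, then lay the narrow kiln shelf flat across their tops, centred and running straight from prop to prop over the cup that stands between them. Then set the open jar upright on the middle of that shelf, and last of all put its own lid on it, fully seated. Leave the cup and the two bottles already in the kiln standing where they are.

Things in the scene. Friction and masses are not known exactly. Their poses are not given: they have to be found in the camera images.
- prop_a_mid (a point): One of the two tall kiln props, interchangeable: a plain square post of biscuit-coloured refractory, 38 x 38 x 75 mm, 0.22 kg, standing upright on the table (a third prop of that section, only 40 mm tall, is not for this job). The point is its centre, 37.5 mm above its underside; z up, x and y square to its side faces.
- prop_b_mid (a point): One of the two tall kiln props, interchangeable: a plain square post of biscuit-coloured refractory, 38 x 38 x 75 mm, 0.22 kg, standing upright on the table (a third prop of that section, only 40 mm tall, is not for this job). The point is its centre, 37.5 mm above its underside; z up, x and y square to its side faces.
- shelf_mid (a point): Narrow kiln shelf: a flat bar of biscuit-coloured refractory, 210 mm long (its y axis), 64 mm wide (x), 13 mm thick (z up), about 0.34 kg, lying flat on the table to the right of the kiln base; it can be taken from above across its 64 mm width. The point is its centre, 6.5 mm above its underside.
- jar_mid (a point): Open straight-sided jar of off-white bisque, 66 mm outside diameter, 72 mm tall, 7 mm wall, mouth 52 mm wide, standing mouth up on the table; about 0.2 kg. The point is on its axis, half-way up (36 mm above its underside); z up along the axis.
- lid_mid (a point): The jar's lid, off-white, knob up, 60 g. From its underside: tapering spigot 0 to 8 mm (37 to 45 mm across) that drops into the jar's mouth; flange 64 mm across from 8 mm up, rising to 16 mm at the knob; knob to 39 mm, 20 mm across from 25 to 36 mm (its neck 15 mm). Not the 42 mm lid. The point: on the axis, 19.5 mm above the underside; 47.5 mm above the jar's centre point when seated.
- seat_1: Bare biscuit-coloured square, 46 x 46 mm, left in the white kiln wash of a half-batt on the kiln base: the place for a prop, flat with the batt's surface. Origin: its centre at that surface, about 70 mm above the table; z up. The two squares lie 150 mm apart centre to centre; this one's y axis points to the other square, x is square to the row.
- seat_2: Bare biscuit-coloured square, 46 x 46 mm, left in the white kiln wash of a half-batt on the kiln base: the place for a prop, flat with the batt's surface. Origin: its centre at that surface, about 70 mm above the table; z up. The two squares lie 150 mm apart centre to centre; this one's y axis points away from the other square, x is square to the row.
- cup_mid (a point): Bystander: open bisque cup, 60 mm across the rim, 50 mm tall, already standing on the half-batt midway between the two bare squares. The point is half-way up. Leave it standing where it is; the finished shelf passes over it.
- bottle_1_mid (a point): Bystander: bisque bottle with a thin neck and a narrow mouth, widest 60 mm, 96 mm tall, already standing on the half-batt without bare squares, about 0.14 m (centre to centre) from the row of the squares. The point is half-way up. Leave it standing where it is.
- bottle_2_mid (a point): Bystander: bisque bottle with a thin neck and a narrow mouth, widest 60 mm, 96 mm tall, already standing on the half-batt without bare squares, about 0.14 m (centre to centre) from the row of the squares. The point is half-way up. Leave it standing where it is.
Things that resemble listed ones, but are neither listed nor needed, are in the scene too. Leave any turquoise look-alike of the part that bears prop_b_mid alone.

How it is judged:
On the way, in this order (a step that is already met when the one before it is completed fails the run):
1. both tall props stand upright on the two bare squares ((((horizontal distance between prop_a_mid and seat_1 below 0.012 m and z of prop_a_mid in the frame of seat_1 between 0.033 and 0.042 m and angle between prop_a_mid's own z axis and vertical below 0.06 rad) and (horizontal distance between prop_b_mid and seat_2 below 0.012 m and z of prop_b_mid in the frame of seat_2 between 0.033 and 0.042 m and angle between prop_b_mid's own z axis and vertical below 0.06 rad)) or ((horizontal distance between prop_a_mid and seat_2 below 0.012 m and z of prop_a_mid in the frame of seat_2 between 0.033 and 0.042 m and angle between prop_a_mid's own z axis and vertical below 0.06 rad) and (horizontal distance between prop_b_mid and seat_1 below 0.012 m and z of prop_b_mid in the frame of seat_1 between 0.033 and 0.042 m and angle between prop_b_mid's own z axis and vertical below 0.06 rad)))), for 0.2 s.
2. the shelf lies flat and centred across the two props ((((horizontal distance between prop_a_mid and seat_1 below 0.012 m and z of prop_a_mid in the frame of seat_1 between 0.033 and 0.042 m and angle between prop_a_mid's own z axis and vertical below 0.06 rad) and (horizontal distance between prop_b_mid and seat_2 below 0.012 m and z of prop_b_mid in the frame of seat_2 between 0.033 and 0.042 m and angle between prop_b_mid's own z axis and vertical below 0.06 rad)) or ((horizontal distance between prop_a_mid and seat_2 below 0.012 m and z of prop_a_mid in the frame of seat_2 between 0.033 and 0.042 m and angle between prop_a_mid's own z axis and vertical below 0.06 rad) and (horizontal distance between prop_b_mid and seat_1 below 0.012 m and z of prop_b_mid in the frame of seat_1 between 0.033 and 0.042 m and angle between prop_b_mid's own z axis and vertical below 0.06 rad))) and x of shelf_mid in the frame of seat_1 between -0.015 and 0.015 m and y of shelf_mid in the frame of seat_1 between 0.06 and 0.09 m and z of shelf_mid in the frame of seat_1 between 0.077 and 0.086 m and angle between the y axis of shelf_mid and the y axis of seat_1, either way round below 0.13 rad and angle between shelf_mid's own z axis and vertical below 0.05 rad), for 0.2 s.
3. the jar stands upright on the middle of the shelf (all of step 2 and x of jar_mid in the frame of shelf_mid between -0.015 and 0.015 m and y of jar_mid in the frame of shelf_mid between -0.02 and 0.02 m and z of jar_mid in the frame of shelf_mid between 0.039 and 0.046 m and angle between jar_mid's own z axis and vertical below 0.06 rad), for 0.2 s.
4. the lid is seated on the jar (all of step 3 and horizontal distance between lid_mid and jar_mid below 0.006 m and z of lid_mid in the frame of jar_mid between 0.044 and 0.051 m and angle between the z axis of lid_mid and the z axis of jar_mid, either way round below 0.06 rad and angle between lid_mid's own z axis and vertical below 0.1 rad), for 0.2 s.
At the end, for the whole second after the job is handed in: Props upright, centred on the squares within 12 mm; shelf level on both, centre within 15 mm of midway each way and within 0.13 rad of the row; jar upright on the shelf within 15 mm (across) and 20 mm (along) of its centre; lid home in the jar, level, within 6 mm of its axis; all at rest (all of step 4 and linear speed of each of prop_a, prop_b, shelf, jar, lid below 0.01 m/s); the robot touches nothing.
It fails at once if the cup in the kiln is pushed out of place or knocked over (more than 15 mm) (distance of cup_mid from where it was at the start of the episode above 0.015 m).
It fails at once if a bottle in the kiln is pushed out of place or knocked over (more than 15 mm) (distance of bottle_1_mid from where it was at the start of the episode above 0.015 m).
It fails at once if a bottle in the kiln is pushed out of place or knocked over (more than 15 mm) (distance of bottle_2_mid from where it was at the start of the episode above 0.015 m).
It also fails if it takes over 136 s, if anything falls off the work surface, if the arm or the gripper's body presses on something with over 40 N, if the wrist force passes 120 N, or if a joint passes its speed limit or range.

## Robot

A 6-joint arm with a two-finger parallel gripper is mounted at the origin on the work surface. World frame = base frame: x ahead of the robot, y to its left, z up, the work surface at z = 0. Lengths are in m, angles in rad, forces in N, time in s.
With the tool pointing down it reaches from about 0.275 to 1 m from the base axis. Payload 8.4 kg.
Tool frame: the origin (TCP) lies on the centre line of the jaws, within the pads' length; the fingertips stand 14 mm ahead of it and the grasp point (between the pads) lies 5 mm behind it; z points along the fingers, y is the direction in which the jaws open and shut (so a half turn about z gives the same grasp; the last joint's range is limited). The gripper opens to 85 mm and grips with 20 to 120 N. Pads are 22 mm wide; open, the fingers measure 114 mm over their backs; the gripper's body (76 mm by 85 mm) begins 54 mm behind the grasp point. The pads swing forward as they close: fully open they stand 13 mm farther back than shut.
Start: joints at [1.255, 0.353, 1.633, -0, 1.155, -0.002], TCP at [0.193, 0.594, 0.245] pointing down, gripper open.
Joint ranges: [-2.63, 2.63], [-0.92, 2.1], [0.06, 2.66], [-1.3, 4.44], [0, 2.69], [-3.02, 3.02]. Speed limits (rad/s): [2.22, 2.22, 2.79, 3.14, 3.14, 3.14].

## Interface

Orientations are given as a unit quaternion [x, y, z, w].
In Python, from rig import arm gives the robot as it stands.
- The arm moves only by the tool apply_moves, never from a script. Its argument "deltas" is a list of rows, each a list of 4 numbers: the shift along the tool's x, y, z in mm, then the turn about the tool's z in degrees. In form: [[tx, ty, tz, turn], ...]. A call has 1 to 8 rows; each row shifts and turns the commanded pose from where the row before left it, along the tool's axes as they then stand; what a row does not reach is not made up. A row lasts 1/8 s, in which the tool goes at most 62.5 mm and 10.7 degrees, less where a joint would pass 70% of its speed; a pose out of reach is approached as far as the arm can. A call is refused whole if a number of a shift passes 62.5 or a number of a turn 10.7, either way. A call with a gripper value outside its range is refused whole. "grip" is the opening, from -1 (shut) to 1 (fully open), set as the call begins (left out, the last holds). The fingers move at their own pace and stop on an object; the grip force is fixed at half the most. Time passes only in rows, so rows that do not move let the fingers close. It gives the time, the measured TCP pose, the force and the opening at its end, in the units of the state.
- arm.state(): the state, without advancing time (a new reading comes with each control period).
- arm.camera(name): name is "side" or "top"; returns the picture (420x560x3 uint8, blue, green, red); there is no depth.
- arm.camera_params(name): a dict with "vfov" (degrees; the focal length in pixels is half the picture's height over the tangent of half this angle, whatever the lens; pixels are square), "cx", "cy" (the principal point, pixels), "D" ([k1, k2, p1, p2, k3] as OpenCV has them; the pictures are not rectified), "origin" and "orientation" of the camera in the world. Camera axes: x right, y down, z forward; pixel columns grow to the right and rows downward; lengths in m; the calibration is good to about 2 mm. A picture is of the moment at which its call begins. camera_params takes no time and is no camera call.
- arm.sign_off(): hands the job in, once; it reports no verdict.
Trained networks look in the newest picture that a camera, given by its name, has taken for a name from the list of things; names that differ only in an ending like _2 or _b are one class to them, and where a whole thing is asked for, a point or a joint stands for the part that bears it (a point fixed in the world has none). Each returns a list of dicts, best first, with "p" (0 to 1); they miss things now and then, are a little off and sometimes report something else, mostly with a low value. They report only what shows in the picture. A call takes as long as a camera call. They do not tell look-alikes from the thing itself.
- arm.search_frame(camera, label): "rect" ([left, top, right, bottom] in pixels, round what is visible of it).
- arm.cut_out(camera, label): "pixels" (420x560 bool, what is visible of it) and "rect" ([left, top, right, bottom] in pixels, round what is visible of it).
The state is a dict: "time": time; "q": joint angles; "qd": joint speeds; "effort": joint torques, N m; "tcp_pos": TCP position; "tool_rot": TCP orientation; "contact_force": force on the tool from outside, world axes, zero at the start; "wrist_torque": the same for the moment, N m; "width": finger opening in m.
Only numpy, scipy, OpenCV 4.12 (cv2) and the standard library are available. Lean on these libraries where they do the work, as an engineer would, in place of code of your own. Each camera call takes 0.05 s, during which the arm holds its last target. There are 200 camera calls.

## Working session

There is one attempt and no reset: what is moved stays moved. The work goes in short steps, Python scripts to look and compute and a tool call to move; the robot and the scene stay as the last step left them, time stands still between calls to the robot, and variables do not carry over. Pictures are saved under pics/ and viewed, about 12 in all and at most 16, crops included, and the job is handed in when it is done.

Besides the shell and the picture viewer there is one more tool, called after "Call:" by a JSON object that holds its "fn" and its "kwargs". apply_moves: Moves the arm, as the interface text tells. Its arguments: {"type":"object","properties":{"deltas":{"type":"array"},"grip":{"type":"number"}},"required":["deltas"]}

```bash
mkdir -p pics; cat > h.py <<'E'
import numpy as np,cv2
from rig import arm
def K(n):
    p=arm.camera_params(n);f=210/np.tan(np.radians(p["vfov"])/2)
    from scipy.spatial.transform import Rotation as R
    o=np.array(p["orientation"])
    M=R.from_quat(o).as_matrix() if o.size==4 else o.reshape(3,3)
    return np.array([[f,0,p["cx"]],[0,f,p["cy"]],[0,0,1]]),np.array(p["D"],float),np.array(p["origin"]),M
def ray(n,uv):
    k,D,o,M=K(n)
    q=cv2.undistortPoints(np.array(uv,float).reshape(-1,1,2),k,D).reshape(-1,2)
    return o,np.c_[q,np.ones(len(q))]@M.T
def atz(n,uv,z):
    o,d=ray(n,uv);return o+d*((z-o[2])/d[:,2])[:,None]
def proj(n,P):
    k,D,o,M=K(n)
    return cv2.projectPoints((np.atleast_2d(P)-o)@M,np.zeros(3),np.zeros(3),k,D)[0].reshape(-1,2)
def snap(n,f=None):
    im=arm.camera(n)
    if f: cv2.imwrite("pics/"+f,im)
    return im
E
python3 - <<'E'
from h import *
np.set_printoptions(precision=4,suppress=True)
a=snap("top","t0.png");b=snap("side","s0.png")
for n in("top","side"):
    print(n,K(n)[2],K(n)[3][:,2],arm.camera_params(n)["vfov"])
    for l in("prop_a_mid","shelf_mid","jar_mid","lid_mid","seat_1","cup_mid","bottle_1_mid"):
        print(l,[(round(r["p"],2),[round(x) for x in r["rect"]]) for r in arm.search_frame(n,l)])
print(arm.state())
E
```

```text
top [ 0.46   -0.0579  0.9304] [ 0.1135 -0.0062 -0.9935] 54.40573211657761
prop_a_mid [(0.93, [351, 265, 371, 283])]
shelf_mid [(0.92, [304, 158, 395, 184])]
jar_mid [(0.81, [396, 268, 439, 300]), (0.59, [90, 239, 120, 265])]
lid_mid [(0.67, [290, 256, 321, 283])]
seat_1 [(0.91, [91, 240, 117, 264]), (0.67, [160, 243, 184, 263]), (0.6, [307, 156, 396, 185]), (0.52, [154, 170, 185, 196])]
cup_mid [(0.85, [114, 235, 155, 264])]
bottle_1_mid [(0.88, [155, 170, 184, 194])]
side [ 0.44   -1.1791  0.9479] [ 0.0801  0.7955 -0.6007] 43.52768329086064
prop_a_mid [(0.66, [228, 257, 239, 291]), (0.2, [222, 238, 243, 260])]
shelf_mid [(0.68, [302, 241, 347, 302])]
jar_mid [(0.72, [214, 290, 243, 330])]
lid_mid [(0.82, [217, 241, 244, 259])]
seat_1 [(0.61, [234, 168, 250, 175])]
cup_mid [(0.83, [232, 139, 253, 161])]
bottle_1_mid [(0.75, [281, 139, 299, 173])]
{'time': 0.8, 'q': array([ 1.2546,  0.353 ,  1.6334,  0.    ,  1.1552, -0.0024]), 'qd': array([-0.    ,  0.001 ,  0.0005,  0.0003,  0.0011, -0.0003]), 'effort': array([  0.0018, -60.5097, -34.2437,   0.0002,   0.0005,   0.    ]), 'tcp_pos': array([0.1929, 0.5945, 0.2453]), 'tool_rot': array([0.1563, 0.9877, 0.    , 0.    ]), 'contact_force': array([ 0.377 , -0.2247,  0.5414]), 'wrist_torque': array([-0.0549, -0.0423,  0.0428]), 'width': 0.08555932555257993}
```

View pics/t0.png

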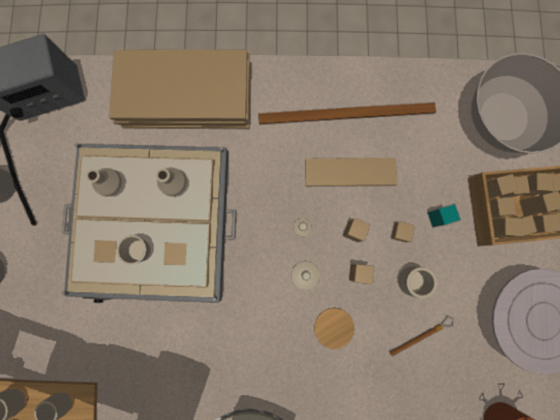

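View pics/s0.png

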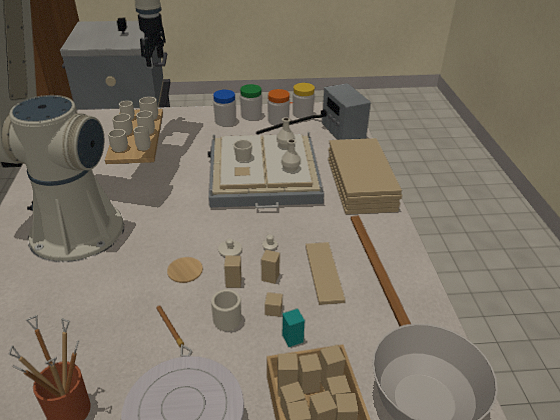

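The top view shows the tall props at about (357,230) and (363,273). The short one is at (404,232) and the turquoise look-alike at (443,215). The shelf is at (350,172), the jar at (420,282), the big lid at (306,275) and the small lid at (302,228). The seats are at (105,251) and (175,253), with the cup at (135,249) between them. The side view confirms that the short prop is the one at top (404,232).

```bash
cat > fit.py <<'E'
from h import *
from scipy.optimize import minimize
def box(sx,sy,sz):
    return np.array([[i*sx/2,j*sy/2,k*sz] for i in(-1,1) for j in(-1,1) for k in(0,1)])
def cyl(prof,n=48):
    t=np.linspace(0,2*np.pi,n,endpoint=False)
    return np.concatenate([np.c_[r*np.cos(t),r*np.sin(t),0*t+z] for r,z in prof])
S=8
def hullpoly(n,P,th,z):
    x,y,yaw=th;c,s=np.cos(yaw),np.sin(yaw)
    W=P@np.array([[c,s,0],[-s,c,0],[0,0,1]])+[x,y,z]
    return cv2.convexHull(proj(n,W).astype(np.float32)).reshape(-1,2)
def soft(poly,rect):
    x0,y0,x1,y1=rect
    m=np.zeros(((y1-y0)*S,(x1-x0)*S),np.uint8)
    cv2.fillPoly(m,[np.round(((poly+.5-[x0,y0])*S-.5)*16).astype(np.int32)],1,shift=4)
    return m.reshape(y1-y0,S,x1-x0,S).mean((1,3))
def fit(masks,P,th0,z,yawfree=True):
    """masks: list of (cam,bool mask)"""
    L=[]
    for n,m in masks:
        ys,xs=np.nonzero(m);r=(max(xs.min()-12,0),max(ys.min()-12,0),min(xs.max()+13,560),min(ys.max()+13,420))
        L.append((n,r,m[r[1]:r[3],r[0]:r[2]].astype(float)))
    def cost(t):
        th=[t[0]/1000,t[1]/1000,t[2]/100 if yawfree else 0]
        return sum(np.abs(soft(hullpoly(n,P,th,z),r)-m).sum()/m.sum() for n,r,m in L)
    t0=np.array([th0[0]*1000,th0[1]*1000,th0[2]*100])
    s=np.vstack([t0,t0+[6,0,0],t0+[0,6,0],t0+[0,0,15]])
    r=minimize(cost,t0,method="Nelder-Mead",options=dict(initial_simplex=s,xatol=.05,fatol=1e-4))
    r=minimize(cost,r.x,method="Nelder-Mead",options=dict(initial_simplex=s-t0+r.x,xatol=.05,fatol=1e-4))
    return np.array([r.x[0]/1000,r.x[1]/1000,r.x[2]/100]),r.fun
PROP=box(.038,.038,.075);SHELF=box(.064,.21,.013);JAR=cyl([(.033,0),(.033,.072)])
LID=cyl([(.0185,0),(.0225,.008),(.032,.008),(.010,.025),(.010,.036),(.008,.039)])
CUP=cyl([(.03,.05),(.03,.04)])
E
cat > m1.py <<'E'
from fit import *
np.set_printoptions(precision=4,suppress=True)
ims={n:snap(n) for n in("top","side")}
def cuts(l):
    return {n:[(r["p"],r["pixels"]) for r in arm.cut_out(n,l)] for n in ims}
out={}
C={l:cuts(l) for l in("prop_a_mid","shelf_mid","jar_mid","lid_mid","cup_mid","bottle_1_mid","seat_1")}
for l,c in C.items():
    print(l,{n:[(round(p,2),np.round(np.argwhere(m).mean(0)[::-1],1),int(m.sum())) for p,m in v] for n,v in c.items()})
np.savez("cuts.npz",**{f"{l}-{n}-{i}":m for l,c in C.items() for n,v in c.items() for i,(p,m) in enumerate(v)})
def near(l,n,uv):
    v=[m for p,m in C[l][n] if np.hypot(*(np.argwhere(m).mean(0)[::-1]-uv))<9]
    return [(n,v[0])] if v else []
for name,l,P,ut,us,z,g in(("propA","prop_a_mid",PROP,(357,230),(271,265),0,.04),("propB","prop_a_mid",PROP,(363,273),(233,270),0,.04),
  ("shelf","shelf_mid",SHELF,(350,172),(325,272),0,.006),("jar","jar_mid",JAR,(420,282),(227,310),0,.036),("lid","lid_mid",LID,(306,275),(230,248),0,.01)):
    x=atz("top",[ut],g)[0]
    for cams in(("top",),("side",),("top","side")):
        M=sum([near(l,n,ut if n=="top" else us) for n in cams],[])
        if len(M)==len(cams):print(name,cams,*fit(M,P,(x[0],x[1],0),z if name!="lid" else 0,P is PROP or P is SHELF))
        else: print(name,cams,"missing",x)
import cv2
a=ims["top"]
big=lambda r,k:cv2.resize(a[r[1]:r[3],r[0]:r[2]],None,fx=k,fy=k,interpolation=cv2.INTER_CUBIC)
c1=big((290,150,450,300),3.7);cv2.imwrite("pics/c1.png",c1);cv2.imwrite("pics/c2.png",big((65,140,240,300),3.7))
# seats by saturation
hsv=cv2.cvtColor(a,cv2.COLOR_BGR2HSV)
for u,v in((105,251),(175,253),(357,230),(363,273),(350,172)):
    print(u,v,a[v,u],hsv[v,u],hsv[v+18,u])
E
python3 m1.py
```

```text
prop_a_mid {'top': [(0.81, array([361.3, 273.4]), 426), (0.32, array([417.4, 281.9]), 1034), (0.3, array([351.2, 171.5]), 2437)], 'side': [(0.82, array([232.2, 270.3]), 576), (0.28, array([229., 247.]), 310), (0.19, array([225.8, 309.1]), 1067)]}
shelf_mid {'top': [(0.85, array([351. , 171.8]), 2530)], 'side': [(0.57, array([324.4, 273.3]), 1534)]}
jar_mid {'top': [(0.69, array([417.4, 281.8]), 977)], 'side': [(0.86, array([225.8, 309.2]), 1039)]}
lid_mid {'top': [(0.76, array([305.1, 274.7]), 600), (0.35, array([350.7, 171.5]), 2479)], 'side': [(0.51, array([228.8, 247.3]), 320)]}
cup_mid {'top': [(0.87, array([132.4, 249.4]), 746)], 'side': [(0.6, array([242.4, 149.8]), 336)]}
bottle_1_mid {'top': [(0.91, array([170.6, 181.3]), 671), (0.59, array([132.7, 249.6]), 808)], 'side': [(0.7, array([290. , 157.7]), 375)]}
seat_1 {'top': [(0.64, array([174.9, 253.1]), 454), (0.57, array([104.8, 250.8]), 458)], 'side': [(0.6, array([240.3, 170.8]), 143)]}
propA ('top',) missing [ 0.521  -0.2333  0.04  ]
propA ('side',) missing [ 0.521  -0.2333  0.04  ]
propA ('top', 'side') missing [ 0.521  
[... 302 characters left out ...]
  0.018 ] 0.06804106910039114
shelf ('top', 'side') [ 0.658  -0.226   0.0109] 0.11248269623707169
jar ('top',) [ 0.4093 -0.3629 -0.1757] 0.08919204196519959
jar ('side',) [ 0.4085 -0.3584 -0.1021] 0.10161513474494706
jar ('top', 'side') [ 0.409  -0.3623 -0.0803] 0.1974694316734361
lid ('top',) [ 0.4218 -0.1211  0.0813] 0.08731770833333333
lid ('side',) [ 0.4191 -0.1192 -0.0064] 0.08701171875
lid ('top', 'side') [ 0.4207 -0.1203  0.0193] 0.2265625
105 251 [ 92 124 150] [ 17  99 150] [ 19  40 173]
175 253 [101 133 159] [ 17  93 159] [ 27  27 172]
357 230 [ 97 131 157] [ 17  97 157] [ 14  46 154]
363 273 [100 134 158] [ 18  94 158] [ 14  46 149]
350 172 [ 95 129 151] [ 18  95 151] [ 14  49 157]
```

View pics/c2.png

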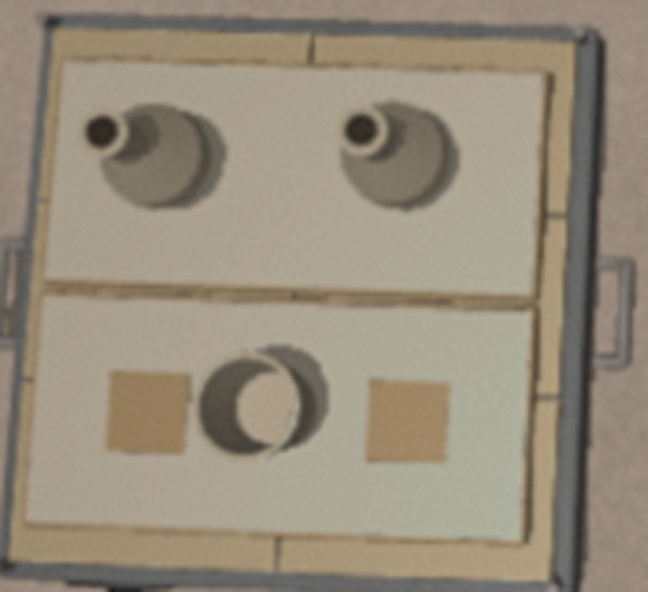

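View pics/c1.png

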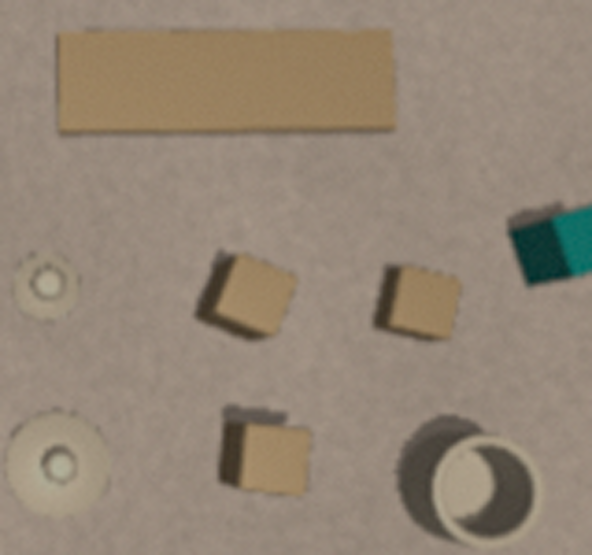

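```bash
cat > m2.py <<'E'
from h import *
np.set_printoptions(precision=4,suppress=True)
a=snap("top");h=cv2.cvtColor(a,cv2.COLOR_BGR2HSV)
def face(uv,z,r=30,vt=115,st=68):
    m=((h[...,1]>st)&(h[...,2]>vt)&(h[...,0]>11)&(h[...,0]<24)).astype(np.uint8)
    n,lab,s,c=cv2.connectedComponentsWithStats(m,connectivity=4)
    k=lab[uv[1],uv[0]]
    mm=(lab==k)
    ys,xs=np.nonzero(mm)
    W=atz("top",np.c_[xs,ys],z)
    rc=cv2.minAreaRect((W[:,:2]*1000).astype(np.float32))
    return W.mean(0),rc,s[k,4]
if __name__=="__main__":
    for nm,uv,z in(("A",(357,230),.075),("B",(363,273),.075),("shelf",(350,172),.013),("s1",(105,251),.07),("s2",(175,253),.07)):
        print(nm,*face(uv,z))
    d=np.load("cuts.npz")
    # batt edges angle etc
    from fit import *
    print("cup",fit([("top",d["cup_mid-top-0"])],cyl([(.03,.05),(.022,0)]),(.5,.3,0),.07,False))
E
python3 m2.py
python3 - <<'E'
import sys;sys.path.insert(0,'.')
from h import *
# jar rim outer circle from crop pts & lid knob/flange: edges in crop c1 (offset 290,150 scale 3.7)
f=lambda u,v:(290+(u+.5)/3.7-.5,150+(v+.5)/3.7-.5)
for nm,p,z in(("jar rim",(486.5,492.5),.072),("lid flange",(56,463),.010),("lid knob",(60,464),.036),("bottles",(104,131),0)):
    print(nm,atz("top",[f(*p)],z))
E
```

```text
A [ 0.5203 -0.2306  0.075 ] ((520.385498046875, -230.79397583007812), (37.107208251953125, 37.603919982910156), 67.60133361816406) 311
B [ 0.4273 -0.2399  0.075 ] ((427.4195251464844, -239.9366455078125), (36.9200325012207, 37.48038101196289), 83.87582397460938) 323
shelf [ 0.6573 -0.2259  0.013 ] ((657.2252807617188, -226.5249481201172), (63.28544235229492, 210.10040283203125), 0.6497876644134521) 2521
s1 [0.4705 0.3065 0.07  ] ((470.5051574707031, 306.4056396484375), (44.72451400756836, 45.205230712890625), 87.73721313476562) 448
s2 [0.4666 0.1566 0.07  ] ((466.6772766113281, 156.71694946289062), (43.95521545410156, 44.51084518432617), 0.5575394034385681) 455
cup (array([ 0.516,  0.338, -0.6  ]), np.float64(1.0))
jar rim [[ 0.40877506 -0.36116016  0.072     ]]
lid flange [[ 0.42216092 -0.12091806  0.01      ]]
lid knob [[ 0.42266124 -0.12148534  0.036     ]]
bottles [[ 0.62722512 -0.15159792  0.        ]]
```

```bash
cat > plan.py <<'E'
# usage: plan.py vmax x y z heading_deg [x y z heading ...]  (mm)
import sys
from h import *
a=[float(v) for v in sys.argv[1:]];vm=a[0]
s=arm.state();from scipy.spatial.transform import Rotation as R
M=R.from_quat(s["tool_rot"]).as_matrix()
psi=np.degrees(np.arctan2(M[1,1],M[0,1]));p=np.array(s["tcp_pos"])*1000
print("now",p.round(1),round(psi,2),"tilt",(M[:,2]).round(3),"F",np.round(s["contact_force"],1),"w",round(s["width"]*1000,1),"t",round(s["time"],1),"q6",s["q"][5].round(2))
rows=[]
for i in range(1,len(a),4):
    T=np.array(a[i:i+3]);dh=(a[i+3]-psi+90)%180-90
    n=max(int(np.ceil(max(np.linalg.norm(T-p)/vm,abs(dh)/10.5))),1)
    for k in range(n):
        d=(T-p)/(n-k);c,sn=np.cos(np.radians(psi)),np.sin(np.radians(psi))
        r=[round(-sn*d[0]+c*d[1]),round(c*d[0]+sn*d[1]),round(-d[2]),round(-dh/n,1)]
        p=p+[-sn*r[0]+c*r[1],c*r[0]+sn*r[1],-r[2]];psi-=r[3];rows.append(r)
for k in range(0,len(rows),8):print(rows[k:k+8])
E
python3 plan.py 58 520 -231 170 -22.4
```

```text
now [192.9 594.5 245.3] 72.02 tilt [-0.  0. -1.] F [ 1.2 -0.   0.2] w 85.3 t 1.6 q6 -0.0
[[-35, -43, 5, np.float64(-5.3)], [-31, -46, 5, np.float64(-5.3)], [-27, -49, 5, np.float64(-5.3)], [-22, -51, 5, np.float64(-5.3)], [-18, -53, 5, np.float64(-5.3)], [-13, -54, 5, np.float64(-5.3)], [-8, -55, 5, np.float64(-5.3)], [-2, -55, 4, np.float64(-5.3)]]
[[3, -55, 5, np.float64(-5.3)], [8, -55, 4, np.float64(-5.3)], [13, -54, 5, np.float64(-5.3)], [18, -53, 4, np.float64(-5.3)], [22, -51, 5, np.float64(-5.3)], [27, -48, 4, np.float64(-5.3)], [31, -46, 5, np.float64(-5.3)], [35, -42, 4, np.float64(-5.3)]]
```

```bash
sed -i 's/dh=(a\[i+3\]-psi+90)%180-90/dh=a[i+3]-psi/; s/round(-dh\/n,1)\]/float(round(-dh\/n,1))]/' plan.py
python3 plan.py 58 520 -231 170 -22.4
```

```text
now [192.9 594.5 245.3] 72.02 tilt [-0.  0. -1.] F [ 1.2 -0.   0.2] w 85.3 t 1.6 q6 -0.0
[[-35, -43, 5, 5.9], [-40, -39, 5, 5.9], [-43, -35, 5, 5.9], [-47, -30, 5, 5.9], [-50, -25, 5, 5.9], [-52, -20, 5, 5.9], [-54, -14, 5, 5.9], [-55, -9, 4, 5.9]]
[[-55, -3, 5, 5.9], [-55, 3, 4, 5.9], [-55, 8, 5, 5.9], [-54, 14, 4, 5.9], [-52, 19, 5, 5.9], [-49, 25, 4, 5.9], [-47, 29, 5, 5.9], [-43, 34, 4, 5.9]]
```

Call:
{"fn": "apply_moves", "kwargs": {"deltas": [[-35,-43,5,5.9],[-40,-39,5,5.9],[-43,-35,5,5.9],[-47,-30,5,5.9],[-50,-25,5,5.9],[-52,-20,5,5.9],[-54,-14,5,5.9],[-55,-9,4,5.9]], "grip": 1}}

```text
time: 2.65
tcp_pos: [0.3575, 0.1786, 0.2065]
tool_rot: [0.54, 0.842, 0.0, 0.0]
contact_force: [1.1, 0.5, -0.2]
width: 0.0855
```

Call:
{"fn": "apply_moves", "kwargs": {"deltas": [[-55,-3,5,5.9],[-55,3,4,5.9],[-55,8,5,5.9],[-54,14,4,5.9],[-52,19,5,5.9],[-49,25,4,5.9],[-47,29,5,5.9],[-43,34,4,5.9]]}}

```text
time: 3.65
tcp_pos: [0.5205, -0.2326, 0.1702]
tool_rot: [0.832, 0.555, 0.0, 0.0]
contact_force: [0.9, 0.6, -0.6]
width: 0.0854
```

```bash
python3 plan.py 20 520 -231 110 -22.4 520 -231 53 -22.4
```

```text
now [ 520.5 -232.6  170.2] -22.6 tilt [ 0. -0. -1.] F [ 0.9  0.6 -0.6] w 85.4 t 3.6 q6 -0.03
[[0, 0, 15, -0.0], [0, 0, 15, -0.0], [1, -1, 15, -0.0], [0, 0, 15, -0.0], [0, 0, 19, -0.1], [0, 0, 19, -0.1], [0, 0, 19, -0.1]]
```

Call:
{"fn": "apply_moves", "kwargs": {"deltas": [[1,0,17,0],[0,0,17,0],[0,0,17,0],[0,0,17,0],[0,0,17,0],[0,0,16,0],[0,0,16,0],[0,0,0,0]]}}

```text
time: 4.65
tcp_pos: [0.5196, -0.2293, 0.0518]
tool_rot: [0.831, 0.556, -0.001, -0.001]
contact_force: [-1.0, -0.3, 0.6]
width: 0.0852
```

Call:
{"fn": "apply_moves", "kwargs": {"deltas": [[0,0,0,0],[0,0,0,0],[0,0,0,0],[0,0,0,0],[0,0,0,0],[0,0,0,0]], "grip": -1}}

```text
time: 5.4
tcp_pos: [0.521, -0.2299, 0.054]
tool_rot: [0.831, 0.556, 0.0, 0.001]
contact_force: [-0.2, 0.9, 6.6]
width: 0.0371
```

```bash
python3 plan.py 40 520 -231 240 -22.4 470.5 306.5 240 -1.5;python3 - <<'E'
from h import *
snap("top","t1.png")
E
```

```text
now [ 521.  -229.9   54. ] -22.38 tilt [ 0.001 -0.001 -1.   ] F [-0.2  0.9  6.6] w 37.1 t 5.4 q6 -0.03
[[0, 0, -37, 0.0], [0, 0, -37, 0.0], [0, 0, -37, 0.0], [-1, 0, -37, 0.0], [0, 0, -38, 0.0], [34, -18, 0, -1.5], [35, -17, 0, -1.5], [35, -16, 0, -1.5]]
[[35, -15, 0, -1.5], [36, -14, 0, -1.5], [36, -13, 0, -1.5], [37, -12, 0, -1.5], [37, -12, 0, -1.5], [37, -11, 0, -1.5], [37, -9, 0, -1.5], [38, -9, 0, -1.5]]
[[38, -7, 0, -1.5], [38, -7, 0, -1.5], [38, -5, 0, -1.5]]
```

Call:
{"fn": "apply_moves", "kwargs": {"deltas": [[0,0,-20,0],[0,0,-37,0.0],[0,0,-37,0.0],[0,0,-37,0.0],[0,0,-37,0.0],[0,0,-18,0.0],[34,-18,0,-1.5],[35,-17,0,-1.5]]}}

```text
time: 6.45
tcp_pos: [0.5126, -0.1519, 0.2386]
tool_rot: [0.816, 0.578, -0.0, -0.0]
contact_force: [-0.1, 1.0, -1.7]
width: 0.0373
```

Call:
{"fn": "apply_moves", "kwargs": {"deltas": [[35,-16,0,-1.5],[35,-15,0,-1.5],[36,-14,0,-1.5],[36,-13,0,-1.5],[37,-12,0,-1.5],[37,-12,0,-1.5],[37,-11,0,-1.5],[37,-9,0,-1.5]]}}

```text
time: 7.45
tcp_pos: [0.4842, 0.1551, 0.2383]
tool_rot: [0.751, 0.66, -0.001, -0.0]
contact_force: [0.6, -0.3, -1.9]
width: 0.0372
```

```bash
python3 plan.py 40 470.5 306.5 240 -1.5 470.5 306.5 140 -1.5
```

```text
now [484.2 155.1 238.3] -7.33 tilt [-0.001 -0.    -1.   ] F [ 0.6 -0.3 -1.9] w 37.2 t 7.5 q6 0.43
[[37, -8, 0, -1.5], [37, -7, -1, -1.5], [38, -7, 0, -1.5], [38, -5, -1, -1.5], [0, 0, 33, 0.1], [0, 0, 34, 0.1], [0, 0, 33, 0.1]]
```

Call:
{"fn": "apply_moves", "kwargs": {"deltas": [[37,-8,0,-1.5],[37,-7,0,-1.5],[37,-7,0,-1.5],[36,-5,0,-1.5],[0,0,30,0],[0,0,30,0],[0,0,0,0],[0,0,0,0]]}}

```text
time: 8.45
tcp_pos: [0.4717, 0.3029, 0.1797]
tool_rot: [0.716, 0.698, 0.0, 0.0]
contact_force: [0.2, 0.0, -2.5]
width: 0.0376
```

```bash
python3 plan.py 40 470.5 306.5 140 -1.5
```

```text
now [471.7 302.9 179.7] -1.39 tilt [ 0.  0. -1.] F [ 0.2  0.  -2.5] w 37.6 t 8.4 q6 0.59
[[4, -1, 40, 0.1]]
```

Call:
{"fn": "apply_moves", "kwargs": {"deltas": [[4,-1,10,0],[0,0,20,0],[0,0,12,0],[0,0,6,0],[0,0,4,0],[0,0,2,0],[0,0,1,0],[0,0,0,0]]}}

```text
time: 9.45
tcp_pos: [0.4706, 0.3069, 0.1245]
tool_rot: [0.716, 0.699, 0.0, 0.0]
contact_force: [-0.5, -0.1, -2.4]
width: 0.0374
```

```bash
python3 plan.py 40 470.5 306.5 124 -1.5; python3 - <<'E'
from h import *
a=snap("top")[180:310,60:240];b=snap("side")[120:220,200:340]
a=cv2.resize(a,None,fx=3,fy=3,interpolation=2);b=cv2.resize(b,(546,390),interpolation=2)
b=b[:, :]
c=np.vstack([cv2.resize(a,(416,300)),cv2.resize(b,(416,297))]);cv2.imwrite("pics/p1.png",c)
E
```

```text
now [470.6 306.9 124.5] -1.38 tilt [ 0.  0. -1.] F [-0.5 -0.1 -2.4] w 37.4 t 9.4 q6 0.6
[[0, 0, 0, 0.1]]
```

View pics/p1.png

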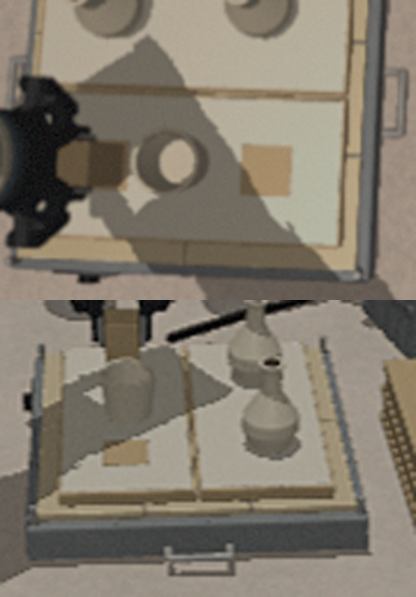

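The prop sits over the far seat and is still hanging by about 1 mm. The cup is clear of it.

Call:
{"fn": "apply_moves", "kwargs": {"deltas": [[0,0,1,0],[0,0,0,0],[0,0,0,0]]}}

```text
time: 9.93
tcp_pos: [0.4707, 0.307, 0.124]
tool_rot: [0.716, 0.699, 0.0, 0.0]
contact_force: [-1.0, -1.2, 5.4]
width: 0.0375
```

Call:
{"fn": "apply_moves", "kwargs": {"deltas": [[0,0,1,0],[0,0,0,0],[0,0,0,0]]}}

```text
time: 10.3
tcp_pos: [0.4707, 0.3071, 0.124]
tool_rot: [0.716, 0.699, 0.0, 0.0]
contact_force: [-3.8, -2.9, 16.4]
width: 0.0373
```

Call:
{"fn": "apply_moves", "kwargs": {"deltas": [[0,0,-1,0],[0,0,0,0],[0,0,0,0],[0,0,0,0],[0,0,0,0],[0,0,-20,0],[0,0,-40,0],[0,0,-40,0]], "grip": 1}}

```text
time: 11.3
tcp_pos: [0.4703, 0.3067, 0.2241]
tool_rot: [0.716, 0.699, -0.0, -0.0]
contact_force: [0.3, 0.0, -0.0]
width: 0.0855
```

```bash
python3 plan.py 55 470 300 250 -1.5 427.4 -240 170 -6.1
```

```text
now [470.3 306.7 224.1] -1.38 tilt [-0.001 -0.001 -1.   ] F [ 0.3  0.  -0. ] w 85.5 t 11.3 q6 0.6
[[-7, 0, -26, 0.1], [-54, -3, 8, 0.5], [-54, -2, 8, 0.5], [-54, -2, 8, 0.5], [-54, -1, 8, 0.5], [-54, -1, 8, 0.5], [-54, -1, 8, 0.5], [-54, 0, 8, 0.5]]
[[-54, 0, 8, 0.5], [-55, 1, 8, 0.5], [-54, 2, 8, 0.5]]
```

Call:
{"fn": "apply_moves", "kwargs": {"deltas": [[-7,0,-26,0.1],[-54,-3,8,0.5],[-54,-2,8,0.5],[-54,-2,8,0.5],[-54,-1,8,0.5],[-54,-1,8,0.5],[-54,-1,8,0.5],[-54,0,8,0.5]]}}

```text
time: 12.3
tcp_pos: [0.4404, -0.0788, 0.1933]
tool_rot: [0.737, 0.676, 0.0, 0.0]
contact_force: [1.4, 0.7, 0.7]
width: 0.0854
```

Call:
{"fn": "apply_moves", "kwargs": {"deltas": [[-54,0,8,0.5],[-55,1,8,0.5],[-54,2,8,0.5],[0,0,0,0],[0,0,0,0]]}}

```text
time: 12.92
tcp_pos: [0.4278, -0.2395, 0.1691]
tool_rot: [0.746, 0.666, -0.0, -0.0]
contact_force: [0.2, 0.5, -0.2]
width: 0.0856
```

```bash
python3 plan.py 20 427.4 -240 53 -6.1
```

```text
now [ 427.8 -239.5  169.1] -6.54 tilt [-0.001  0.001 -1.   ] F [ 0.2  0.5 -0.2] w 85.6 t 12.9 q6 -0.4
[[0, 0, 19, -0.1], [0, 0, 19, -0.1], [0, 0, 20, -0.1], [0, 0, 19, -0.1], [0, 0, 20, -0.1], [-1, 0, 19, -0.1]]
```

Call:
{"fn": "apply_moves", "kwargs": {"deltas": [[0,0,19,0],[0,0,19,0],[0,0,20,0],[0,0,19,0],[0,0,20,0],[0,0,19,0],[0,0,0,0],[0,0,0,0]]}}

```text
time: 13.92
tcp_pos: [0.4286, -0.2391, 0.054]
tool_rot: [0.746, 0.666, 0.0, 0.0]
contact_force: [-0.2, 0.1, -0.6]
width: 0.0854
```

Call:
{"fn": "apply_moves", "kwargs": {"deltas": [[0,0,0,0],[0,0,0,0],[0,0,0,0],[0,0,0,0],[0,0,0,0],[0,0,0,0]], "grip": -1}}

```text
time: 14.68
tcp_pos: [0.4283, -0.2398, 0.0538]
tool_rot: [0.746, 0.666, 0.0, 0.0]
contact_force: [-1.8, 0.7, 7.0]
width: 0.0376
```

```bash
python3 plan.py 40 427.4 -240 240 -6.1 466.7 156.7 240 -1.5
```

```text
now [ 428.3 -239.8   53.8] -6.5 tilt [ 0.001 -0.    -1.   ] F [-1.8  0.7  7. ] w 37.6 t 14.7 q6 -0.4
[[0, 0, -37, -0.1], [0, 0, -37, -0.1], [0, 0, -37, -0.1], [0, 0, -38, -0.1], [0, -1, -37, -0.1], [40, 0, 0, -0.4], [40, 0, 0, -0.4], [40, 0, 0, -0.4]]
[[40, 1, 0, -0.4], [40, 1, 0, -0.4], [40, 1, 0, -0.4], [40, 1, 0, -0.4], [39, 2, 0, -0.4], [40, 2, 0, -0.4], [39, 2, 0, -0.4]]
```

Call:
{"fn": "apply_moves", "kwargs": {"deltas": [[0,0,-20,0],[0,0,-37,0],[0,0,-37,0],[0,0,-37,0],[0,0,-37,0],[0,0,-18,-0.5],[40,0,0,-0.4],[40,0,0,-0.4]]}}

```text
time: 15.68
tcp_pos: [0.4359, -0.1595, 0.2395]
tool_rot: [0.739, 0.674, 0.0, 0.0]
contact_force: [-0.3, 1.0, -2.4]
width: 0.0375
```

Call:
{"fn": "apply_moves", "kwargs": {"deltas": [[40,0,0,-0.4],[40,1,0,-0.4],[40,1,0,-0.4],[40,1,0,-0.4],[40,1,0,-0.4],[39,2,0,-0.4],[40,2,0,-0.4],[39,2,0,-0.4]]}}

```text
time: 16.68
tcp_pos: [0.4668, 0.1578, 0.2391]
tool_rot: [0.719, 0.695, -0.0, -0.0]
contact_force: [0.1, -0.2, -2.6]
width: 0.0373
```

Call:
{"fn": "apply_moves", "kwargs": {"deltas": [[0,0,30,0],[0,0,30,0],[0,0,0,0],[0,0,0,0]]}}

```text
time: 17.18
tcp_pos: [0.4675, 0.1566, 0.1801]
tool_rot: [0.719, 0.695, 0.0, 0.0]
contact_force: [0.1, 0.0, -1.3]
width: 0.0376
```

```bash
python3 plan.py 40 466.7 156.7 124 -1.5
```

```text
now [467.5 156.6 180.1] -1.99 tilt [ 0.001  0.    -1.   ] F [ 0.1  0.  -1.3] w 37.6 t 17.2 q6 0.35
[[0, 0, 28, -0.2], [0, -1, 28, -0.2]]
```

Call:
{"fn": "apply_moves", "kwargs": {"deltas": [[0,0,20,-0.4],[0,0,18,0],[0,0,9,0],[0,0,5,0],[0,0,2,0],[0,0,1,0],[0,0,1,0],[0,0,0,0]]}}

```text
time: 18.18
tcp_pos: [0.4674, 0.1567, 0.1239]
tool_rot: [0.717, 0.697, 0.0, 0.0]
contact_force: [-1.7, 0.1, 4.3]
width: 0.0372
```

Call:
{"fn": "apply_moves", "kwargs": {"deltas": [[0,0,1,0],[0,0,0,0],[0,0,0,0]]}}

```text
time: 18.55
tcp_pos: [0.4674, 0.1567, 0.1238]
tool_rot: [0.717, 0.697, 0.0, 0.0]
contact_force: [-6.1, -1.6, 19.3]
width: 0.037
```

Call:
{"fn": "apply_moves", "kwargs": {"deltas": [[0,0,-1,0],[0,0,0,0],[0,0,0,0],[0,0,0,0],[0,0,0,0],[0,0,-20,0],[0,0,-40,0],[0,0,-40,0]], "grip": 1}}

```text
time: 19.55
tcp_pos: [0.4668, 0.1565, 0.2241]
tool_rot: [0.717, 0.697, -0.0, -0.0]
contact_force: [1.1, -0.2, -0.3]
width: 0.0856
```

```bash
python3 plan.py 55 467 120 250 -1.5 657.2 -226.3 100 0.6
```

```text
now [466.8 156.5 224.1] -1.58 tilt [-0.001 -0.    -1.   ] F [ 1.1 -0.2 -0.3] w 85.6 t 19.6 q6 0.35
[[-36, 1, -26, -0.1], [-43, 25, 19, -0.3], [-43, 25, 19, -0.3], [-43, 24, 19, -0.3], [-43, 24, 19, -0.3], [-43, 24, 19, -0.3], [-43, 24, 18, -0.3], [-44, 24, 19, -0.3]]
[[-43, 23, 18, -0.3]]
```

Call:
{"fn": "apply_moves", "kwargs": {"deltas": [[-36,1,-26,-0.1],[-43,25,19,-0.3],[-43,25,19,-0.3],[-43,24,19,-0.3],[-43,24,19,-0.3],[-43,24,19,-0.3],[-43,24,18,-0.3],[-44,24,19,-0.3]]}}

```text
time: 20.55
tcp_pos: [0.6348, -0.1846, 0.1165]
tool_rot: [0.703, 0.711, 0.0, -0.0]
contact_force: [1.2, -0.2, -0.2]
width: 0.0853
```

Call:
{"fn": "apply_moves", "kwargs": {"deltas": [[-43,23,18,-0.3],[0,0,0,0],[0,0,0,0],[0,0,0,0]]}}

```text
time: 21.05
tcp_pos: [0.6574, -0.2249, 0.0998]
tool_rot: [0.701, 0.713, 0.0, 0.0]
contact_force: [0.2, 0.1, 0.7]
width: 0.0855
```

```bash
python3 plan.py 20 657.2 -226.3 40 0.6; python3 - <<'E'
from m2 import *
for nm,uv in(("s1",(100,251)),("s2",(175,253))):
    c=proj("top",[[.4705,.3065,.145],[.4667,.1567,.145]]).round().astype(int)[0 if nm=="s1" else 1]
    print(nm,c,face(tuple(c),.145))
cv2.imwrite("pics/p2.png",cv2.resize(a[140:310,60:240],None,fx=3.3,fy=3.3,interpolation=2))
E
```

```text
now [ 657.4 -224.9   99.8] 0.97 tilt [ 0.  0. -1.] F [0.2 0.1 0.7] w 85.5 t 21.1 q6 -0.35
[[0, 0, 20, 0.1], [-1, 0, 20, 0.1], [0, 0, 20, 0.1]]
s1 [ 88 250] (array([0.469 , 0.2982, 0.145 ]), ((470.04345703125, 289.43212890625), (70.4454116821289, 40.72761917114258), 87.67403411865234), np.int32(447))
s2 [165 253] (array([0.4653, 0.1527, 0.145 ]), ((466.0174255371094, 146.76751708984375), (40.12931442260742, 54.80035400390625), 0.611691951751709), np.int32(430))
```

View pics/p2.png

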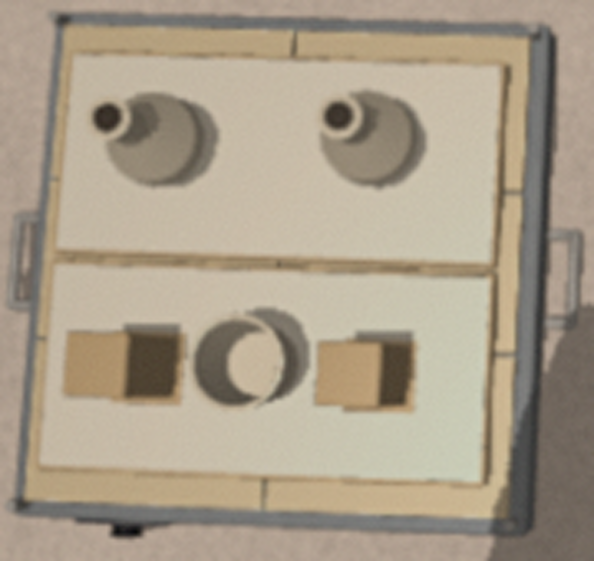

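Both props stand on their squares. Their top faces are at about (89,250) and (165,253), within 1 px of the projected targets.

Call:
{"fn": "apply_moves", "kwargs": {"deltas": [[-1,0,20,0.3],[0,0,20,0],[0,0,20,0],[0,0,15,0],[0,0,7,0],[0,0,0,0]]}}

```text
time: 21.85
tcp_pos: [0.6573, -0.2268, 0.0166]
tool_rot: [0.703, 0.711, -0.0, -0.0]
contact_force: [0.9, 1.2, 0.9]
width: 0.0855
```

Call:
{"fn": "apply_moves", "kwargs": {"deltas": [[0,0,2,0],[0,0,2,0],[0,0,0,0],[0,0,0,0]]}}

```text
time: 22.35
tcp_pos: [0.6577, -0.2269, 0.0135]
tool_rot: [0.703, 0.711, 0.0, 0.0]
contact_force: [0.3, 0.6, 0.5]
width: 0.0854
```

Call:
{"fn": "apply_moves", "kwargs": {"deltas": [[0,0,0,0],[0,0,0,0],[0,0,0,0],[0,0,0,0]], "grip": -1}}

```text
time: 22.85
tcp_pos: [0.658, -0.227, 0.0141]
tool_rot: [0.703, 0.711, 0.0, 0.0]
contact_force: [-0.3, -0.2, 5.7]
width: 0.0618
```

```bash
python3 plan.py 20 657.2 -226.3 40 0.6
```

```text
now [ 658.  -227.    14.1] 0.62 tilt [ 0.001 -0.    -1.   ] F [-0.3 -0.2  5.7] w 61.8 t 22.9 q6 -0.35
[[0, 0, -13, 0.0], [1, -1, -13, 0.0]]
```

Call:
{"fn": "apply_moves", "kwargs": {"deltas": [[0,0,0,0],[0,0,-5,0],[0,0,-10,0],[0,0,-20,0],[0,0,-20,0],[0,0,-20,0],[0,0,0,0]]}}

```text
time: 23.72
tcp_pos: [0.6591, -0.2274, 0.0911]
tool_rot: [0.703, 0.711, 0.001, 0.002]
contact_force: [0.3, -0.0, -2.9]
width: 0.062
```

```bash
python3 plan.py 40 658 -227 265 0.6 468.6 231.6 265 -1.5; python3 - <<'E'
from h import *
print(arm.state()["wrist_torque"])
b=snap("side")[200:350,200:400];cv2.imwrite("pics/p3.png",cv2.resize(b,None,fx=3,fy=3,interpolation=2))
E
```

```text
now [ 659.1 -227.4   91.1] 0.62 tilt [ 0.004 -0.001 -1.   ] F [ 0.3 -0.  -2.9] w 62.0 t 23.7 q6 -0.35
[[0, 0, -35, 0.0], [0, 0, -35, 0.0], [0, 0, -35, 0.0], [0, -1, -34, 0.0], [0, 0, -35, 0.0], [35, -14, 0, 0.2], [35, -14, 0, 0.2], [35, -14, 0, 0.2]]
[[35, -15, 0, 0.2], [35, -15, 0, 0.2], [35, -15, 0, 0.2], [35, -15, 0, 0.2], [35, -15, 0, 0.2], [36, -15, 0, 0.2], [35, -15, 0, 0.2], [35, -16, 0, 0.2]]
[[36, -16, 0, 0.2], [35, -15, 0, 0.2]]
[ 0.01307637 -0.03485084 -0.02664165]
```

View pics/p3.png

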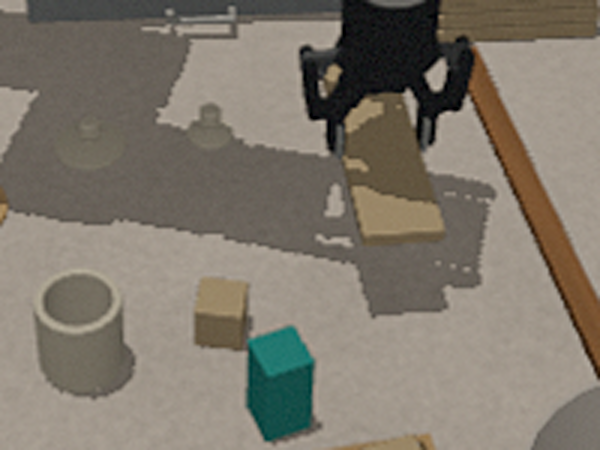

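Call:
{"fn": "apply_moves", "kwargs": {"deltas": [[0,0,-20,0],[0,0,-35,0],[0,0,-35,0],[0,0,-35,0],[0,0,-35,0],[0,0,-14,0],[20,-8,0,0],[35,-14,0,0.2]]}}

```text
time: 24.78
tcp_pos: [0.6337, -0.1713, 0.2605]
tool_rot: [0.705, 0.709, -0.001, -0.001]
contact_force: [-0.3, 0.8, -2.1]
width: 0.0623
```

Call:
{"fn": "apply_moves", "kwargs": {"deltas": [[35,-14,0,0.2],[35,-15,0,0.2],[35,-15,0,0.2],[35,-15,0,0.2],[35,-15,0,0.2],[35,-15,0,0.2],[36,-15,0,0.2],[35,-15,0,0.2]]}}

```text
time: 25.78
tcp_pos: [0.5149, 0.1109, 0.2606]
tool_rot: [0.714, 0.7, -0.001, -0.001]
contact_force: [0.1, -0.3, -3.6]
width: 0.0622
```

Call:
{"fn": "apply_moves", "kwargs": {"deltas": [[35,-15,0,0.2],[35,-15,0,0.2],[20,-8,0,0.2],[5,-1,0,0],[0,0,0,0]]}}

```text
time: 26.4
tcp_pos: [0.4798, 0.2053, 0.2614]
tool_rot: [0.718, 0.696, -0.001, -0.0]
contact_force: [0.7, 0.0, -3.4]
width: 0.0619
```

```bash
python3 plan.py 40 468.6 231.6 175 -1.5; python3 - <<'E'
from h import *
print(arm.state()["wrist_torque"])
E
```

```text
now [479.8 205.3 261.4] -1.72 tilt [-0.001 -0.001 -1.   ] F [ 0.7  0.  -3.4] w 61.9 t 26.4 q6 0.43
[[9, -4, 29, -0.1], [8, -4, 29, -0.1], [9, -4, 28, -0.1]]
[-0.02125767  0.0104937  -0.01002283]
```

Call:
{"fn": "apply_moves", "kwargs": {"deltas": [[9,-4,20,-0.2],[8,-4,25,0],[9,-4,25,0],[0,0,14,0],[0,0,7,0],[0,0,0,0],[0,0,0,0]]}}

```text
time: 27.28
tcp_pos: [0.47, 0.2316, 0.172]
tool_rot: [0.717, 0.697, 0.001, 0.0]
contact_force: [0.2, 0.2, -3.0]
width: 0.0619
```

```bash
python3 plan.py 40 468.6 231.6 160 -1.5; python3 - <<'E'
from h import *
print(arm.state()["wrist_torque"])
a=snap("top")[140:310,60:240];b=snap("side")[120:220,200:340]
cv2.imwrite("pics/p4.png",np.hstack([cv2.resize(a,(400,378),interpolation=2),cv2.resize(b,(400,286),interpolation=2)[:286].copy() if 0 else cv2.resize(b,(400,378),interpolation=2)]))
E
```

```text
now [470.  231.6 172. ] -1.6 tilt [ 0.001  0.    -1.   ] F [ 0.2  0.2 -3. ] w 61.9 t 27.3 q6 0.48
[[0, -1, 12, -0.1]]
[-0.01784399 -0.02559524 -0.00970171]
```

View pics/p4.png

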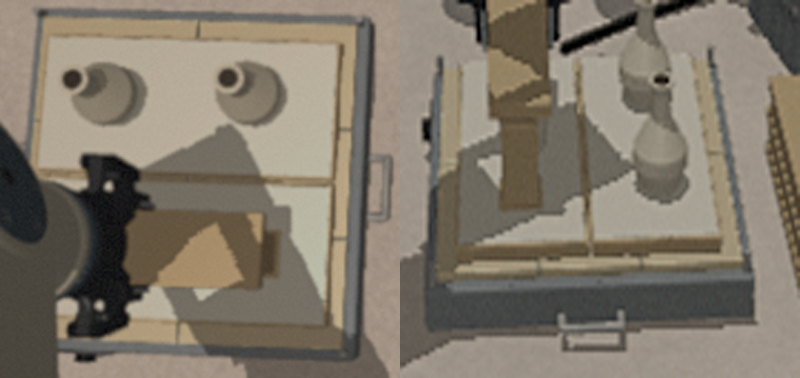

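The shelf hovers level over the row and is well aligned, with the near prop directly underneath it. Next I lower it.

Call:
{"fn": "apply_moves", "kwargs": {"deltas": [[0,-1,5,0],[0,0,3,0],[0,0,2,0],[0,0,1,0],[0,0,0,0],[0,0,0,0]]}}

```text
time: 28.12
tcp_pos: [0.4685, 0.2317, 0.1604]
tool_rot: [0.717, 0.697, 0.0, 0.0]
contact_force: [0.1, 0.2, -4.1]
width: 0.0617
```

Call:
{"fn": "apply_moves", "kwargs": {"deltas": [[0,0,1,0],[0,0,0,0],[0,0,0,0]]}}

```text
time: 28.5
tcp_pos: [0.4684, 0.2317, 0.1593]
tool_rot: [0.717, 0.697, 0.0, 0.0]
contact_force: [-0.4, -0.4, -3.4]
width: 0.0621
```

Call:
{"fn": "apply_moves", "kwargs": {"deltas": [[0,0,1,0],[0,0,0,0],[0,0,0,0]]}}

```text
time: 28.88
tcp_pos: [0.4685, 0.2318, 0.159]
tool_rot: [0.717, 0.697, 0.0, 0.0]
contact_force: [-2.8, -1.7, 4.5]
width: 0.0617
```

Call:
{"fn": "apply_moves", "kwargs": {"deltas": [[0,0,0,0],[0,0,0,0],[0,0,0,0],[0,0,0,0],[0,0,0,0],[0,0,-10,0],[0,0,-30,0],[0,0,-40,0]], "grip": 1}}

```text
time: 29.88
tcp_pos: [0.4679, 0.2315, 0.2391]
tool_rot: [0.717, 0.697, -0.001, -0.0]
contact_force: [-0.2, 0.4, -0.2]
width: 0.0849
```

```bash
python3 plan.py 55 468 150 260 -1.5 409 -361.5 190 -41
```

```text
now [467.9 231.5 239.1] -1.58 tilt [-0.001 -0.001 -1.   ] F [-0.2  0.4 -0.2] w 84.9 t 29.9 q6 0.48
[[-41, 1, -10, -0.0], [-40, 1, -11, -0.0], [-51, -4, 7, 3.9], [-52, -1, 7, 3.9], [-51, 3, 7, 3.9], [-51, 6, 7, 3.9], [-51, 9, 7, 3.9], [-50, 13, 7, 3.9]]
[[-49, 16, 7, 3.9], [-48, 20, 7, 3.9], [-46, 23, 7, 3.9], [-45, 25, 7, 3.9]]
```

Call:
{"fn": "apply_moves", "kwargs": {"deltas": [[-41,1,-10,0],[-40,1,-11,0],[-51,-4,7,3.9],[-52,-1,7,3.9],[-51,3,7,3.9],[-51,6,7,3.9],[-51,9,7,3.9],[-50,13,7,3.9]]}}

```text
time: 30.88
tcp_pos: [0.4331, -0.1581, 0.218]
tool_rot: [0.844, 0.537, 0.0, 0.001]
contact_force: [1.4, 1.0, 0.3]
width: 0.0854
```

Call:
{"fn": "apply_moves", "kwargs": {"deltas": [[-49,16,7,3.9],[-48,20,7,3.9],[-46,23,7,3.9],[-45,25,7,3.9],[0,0,0,0],[0,0,0,0],[0,0,0,0]]}}

```text
time: 31.75
tcp_pos: [0.4092, -0.3604, 0.1897]
tool_rot: [0.908, 0.419, 0.0, 0.0]
contact_force: [-0.3, -1.0, -0.5]
width: 0.0853
```

```bash
python3 plan.py 20 409 -361.5 48 -41;  python3 - <<'E'
from m2 import *
c=proj("top",[[.4686,.2316,.158]]).round().astype(int)[0]
print(c,face(tuple(c),.158))
cv2.imwrite("pics/p5.png",cv2.resize(a[140:310,50:240],None,fx=3.3,fy=3.3,interpolation=2))
E
```

```text
now [ 409.2 -360.4  189.7] -40.5 tilt [ 0.  0. -1.] F [-0.3 -1.  -0.5] w 85.3 t 31.8 q6 -0.02
[[0, 0, 18, 0.1], [0, 0, 18, 0.1], [0, 0, 18, 0.1], [0, 0, 18, 0.1], [0, 0, 17, 0.1], [0, 0, 18, 0.1], [0, 0, 17, 0.1], [-1, 1, 18, 0.1]]
[124 252] (array([0.4988, 0.2078, 0.158 ]), ((528.23291015625, 195.77597045898438), (278.56854248046875, 277.7891845703125), 88.51657104492188), np.int32(7542))
```

View pics/p5.png

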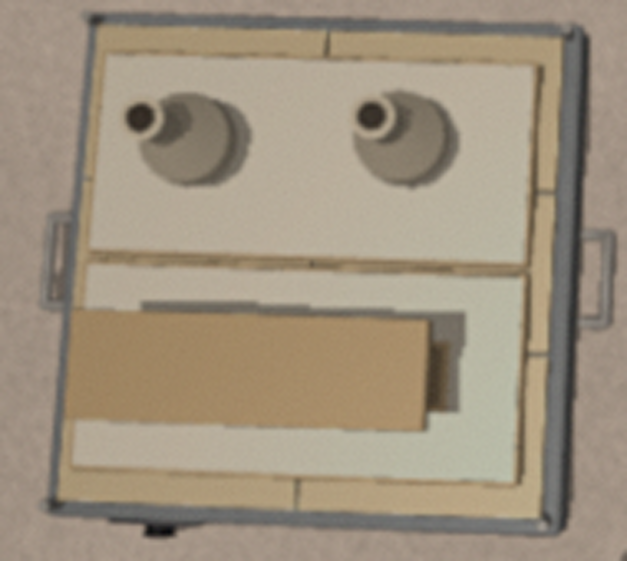

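The shelf lies across both props. Its centre is at about (125,251.5) against the (124,252) target, so roughly 2 mm off.

Call:
{"fn": "apply_moves", "kwargs": {"deltas": [[-1,1,18,0],[0,0,18,0],[0,0,18,0],[0,0,18,0],[0,0,18,0],[0,0,18,0],[0,0,18,0],[0,0,14,0]]}}

```text
time: 32.8
tcp_pos: [0.4089, -0.3627, 0.048]
tool_rot: [0.908, 0.418, -0.0, -0.0]
contact_force: [0.2, 0.5, -0.5]
width: 0.085
```

Call:
{"fn": "apply_moves", "kwargs": {"deltas": [[0,0,0,0],[0,0,0,0],[0,0,0,0],[0,0,0,0],[0,0,0,0],[0,0,0,0]], "grip": -1}}

```text
time: 33.55
tcp_pos: [0.4091, -0.3628, 0.0493]
tool_rot: [0.908, 0.418, 0.0, 0.0]
contact_force: [0.9, 0.9, -1.9]
width: 0.0634
```

```bash
python3 plan.py 40 410 -361 300 -40.5 468 231 300 -1.5
```

```text
now [ 409.1 -362.8   49.3] -40.58 tilt [ 0. -0. -1.] F [ 0.9  0.9 -1.9] w 63.4 t 33.5 q6 -0.02
[[0, 0, -36, -0.0], [0, 0, -36, -0.0], [0, 0, -36, -0.0], [0, 0, -36, -0.0], [1, 0, -36, -0.0], [0, 0, -35, -0.0], [1, 0, -36, -0.0], [32, -23, 0, -2.6]]
[[34, -21, 0, -2.6], [34, -20, 0, -2.6], [35, -18, 0, -2.6], [36, -17, 0, -2.6], [37, -15, 0, -2.6], [37, -13, 0, -2.6], [38, -11, 0, -2.6], [39, -10, 0, -2.6]]
[[39, -8, 0, -2.6], [39, -6, 0, -2.6], [39, -4, 0, -2.6], [40, -3, 0, -2.6], [40, -1, 0, -2.6], [40, 1, 0, -2.6]]
```

Call:
{"fn": "apply_moves", "kwargs": {"deltas": [[0,0,-18,0],[0,0,-36,0],[0,0,-36,0],[0,0,-36,0],[0,0,-36,0],[0,0,-36,0],[0,0,-36,0],[0,0,-16,0]]}}

```text
time: 34.55
tcp_pos: [0.4095, -0.3632, 0.3024]
tool_rot: [0.908, 0.418, 0.001, 0.002]
contact_force: [0.0, 0.1, -2.1]
width: 0.0635
```

Call:
{"fn": "apply_moves", "kwargs": {"deltas": [[32,-23,0,-2.6],[34,-21,0,-2.6],[34,-20,0,-2.6],[35,-18,0,-2.6],[36,-17,0,-2.6],[37,-15,0,-2.6],[37,-13,0,-2.6],[38,-11,0,-2.6]]}}

```text
time: 35.55
tcp_pos: [0.4388, -0.0463, 0.2991]
tool_rot: [0.818, 0.576, -0.0, -0.0]
contact_force: [0.2, 0.2, -2.3]
width: 0.0635
```

Call:
{"fn": "apply_moves", "kwargs": {"deltas": [[39,-10,0,-2.6],[39,-8,0,-2.6],[39,-6,0,-2.6],[39,-4,0,-2.6],[40,-3,0,-2.6],[30,-1,0,-2.6],[20,0,0,-2.6],[10,0,0,0]]}}

```text
time: 36.55
tcp_pos: [0.4629, 0.2107, 0.299]
tool_rot: [0.716, 0.698, -0.0, -0.0]
contact_force: [-0.4, 0.3, -1.9]
width: 0.0634
```

```bash
python3 plan.py 40 468.5 231 225 -1.5
```

```text
now [462.9 210.7 299. ] -1.52 tilt [-0.001 -0.    -1.   ] F [-0.4  0.3 -1.9] w 63.4 t 36.5 q6 0.45
[[10, 3, 37, -0.0], [10, 2, 37, -0.0]]
```

Call:
{"fn": "apply_moves", "kwargs": {"deltas": [[10,3,20,0],[9,2,30,0],[0,0,22,0],[0,0,10,0],[0,0,5,0],[0,0,0,0],[0,0,0,0]]}}

```text
time: 37.42
tcp_pos: [0.4691, 0.2291, 0.2131]
tool_rot: [0.717, 0.697, 0.001, 0.0]
contact_force: [-0.2, 0.3, -1.3]
width: 0.0633
```

```bash
python3 plan.py 40 468.5 231 210 -1.5;python3 - <<'E'
from h import *
b=snap("side")[90:220,190:340];cv2.imwrite("pics/p6.png",cv2.resize(b,None,fx=3,fy=3,interpolation=2))
E
```

```text
now [469.1 229.1 213.1] -1.59 tilt [ 0.001  0.001 -1.   ] F [-0.2  0.3 -1.3] w 63.3 t 37.4 q6 0.48
[[2, -1, 3, -0.1]]
```

View pics/p6.png

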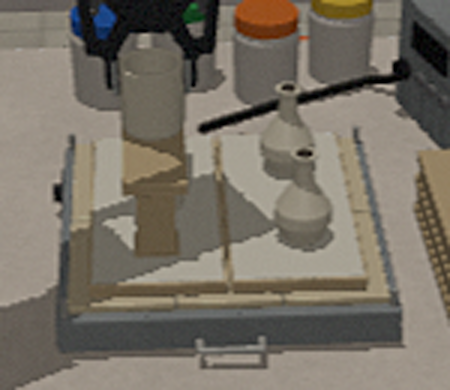

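The jar hangs upright over the middle of the shelf.

Call:
{"fn": "apply_moves", "kwargs": {"deltas": [[2,0,3,0],[0,0,1,0],[0,0,1,0],[0,0,0,0],[0,0,0,0]]}}

```text
time: 38.1
tcp_pos: [0.4687, 0.231, 0.2073]
tool_rot: [0.717, 0.697, -0.0, 0.0]
contact_force: [-0.6, 0.1, -2.2]
width: 0.0632
```

Call:
{"fn": "apply_moves", "kwargs": {"deltas": [[0,0,1,0],[0,0,0,0],[0,0,0,0]]}}

```text
time: 38.48
tcp_pos: [0.4687, 0.2311, 0.207]
tool_rot: [0.717, 0.697, 0.0, 0.0]
contact_force: [-1.2, -1.6, 5.9]
width: 0.0635
```

Call:
{"fn": "apply_moves", "kwargs": {"deltas": [[0,0,0,0],[0,0,0,0],[0,0,0,0],[0,0,0,0],[0,0,0,0],[0,0,-10,0],[0,0,-30,0],[0,0,-50,0]], "grip": 1}}

```text
time: 39.48
tcp_pos: [0.4679, 0.2306, 0.2966]
tool_rot: [0.717, 0.697, -0.001, -0.0]
contact_force: [2.3, 0.6, -0.1]
width: 0.0854
```

```bash
python3 plan.py 50 422 -121 130 -1.5
```

```text
now [467.9 230.6 296.6] -1.58 tilt [-0.003 -0.001 -1.   ] F [ 2.3  0.6 -0.1] w 85.4 t 39.5 q6 0.48
[[-44, -5, 21, -0.0], [-44, -4, 21, -0.0], [-44, -5, 21, -0.0], [-44, -4, 21, -0.0], [-44, -5, 21, -0.0], [-44, -4, 21, -0.0], [-44, -5, 20, -0.0], [-45, -4, 21, -0.0]]
```

Call:
{"fn": "apply_moves", "kwargs": {"deltas": [[-44,-5,11,0],[-44,-4,16,0],[-44,-5,21,0],[-44,-4,21,0],[-44,-5,21,0],[-44,-4,21,0],[-44,-5,20,0],[-44,-4,21,0]]}}

```text
time: 40.48
tcp_pos: [0.4232, -0.1214, 0.1446]
tool_rot: [0.717, 0.697, 0.0, 0.001]
contact_force: [0.8, -0.1, 0.2]
width: 0.0856
```

Call:
{"fn": "apply_moves", "kwargs": {"deltas": [[0,0,10,0],[0,0,0,0],[0,0,0,0]]}}

```text
time: 40.85
tcp_pos: [0.4236, -0.1191, 0.135]
tool_rot: [0.716, 0.698, 0.0, 0.0]
contact_force: [0.5, -0.1, -0.5]
width: 0.0851
```

```bash
python3 plan.py 15 421.5 -120.5 35 -1.5; python3 - <<'E'
from fit import *
a=snap("top");c=proj("top",[[.4687,.2311,.230]])[0];print(c)
x0,y0=(c-[45,42]).astype(int)
x0=max(x0,0)
cv2.imwrite("pics/p7.png",cv2.resize(a[y0:y0+84,x0:x0+100],None,fx=6,fy=6,interpolation=2));print(x0,y0)
for l in("jar_mid",):
  for n in("top",):
    for r in arm.cut_out(n,l):
        m=r["pixels"];print(n,r["p"],np.argwhere(m).mean(0)[::-1],fit([(n,m)],JAR,(.4687,.2311,0),.158,False))
E
```

```text
now [ 423.6 -119.1  135. ] -1.51 tilt [ 0.001 -0.    -1.   ] F [ 0.5 -0.1 -0.5] w 85.1 t 40.9 q6 -0.25
[[0, 0, 14, -0.0], [0, 0, 14, -0.0], [0, 0, 14, -0.0], [0, -1, 14, -0.0], [0, 0, 15, -0.0], [-1, -1, 14, -0.0], [0, 0, 15, -0.0]]
[108.77196369 250.82736094]
63 208
top 0.93 [114.64774282 250.94391245] (array([ 0.4690835 ,  0.23028606, -0.02002996]), np.float64(0.10646802325581395))
```

View pics/p7.png

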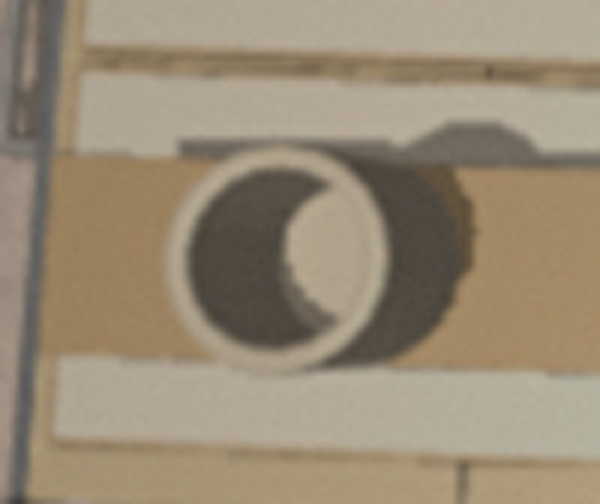

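The jar rim is centred at about (108.9,250.7), against (108.8,250.8) projected from the release pose, so the camera and robot agree to under 1 mm. I'm going down onto the lid knob.

Call:
{"fn": "apply_moves", "kwargs": {"deltas": [[-2,-1,14,0],[0,0,20,0],[0,0,20,0],[0,0,20,0],[0,0,15,0],[0,0,11,0],[0,0,0,0],[0,0,0,0]]}}

```text
time: 41.95
tcp_pos: [0.4222, -0.1219, 0.0346]
tool_rot: [0.717, 0.697, 0.0, 0.0]
contact_force: [0.9, 0.2, 0.7]
width: 0.0853
```

Call:
{"fn": "apply_moves", "kwargs": {"deltas": [[0,0,0,0],[0,0,0,0],[0,0,0,0],[0,0,0,0],[0,0,0,0],[0,0,0,0],[0,0,0,0],[0,0,0,0]], "grip": -1}}

```text
time: 42.95
tcp_pos: [0.422, -0.1219, 0.0347]
tool_rot: [0.717, 0.697, 0.0, 0.0]
contact_force: [-2.0, 0.7, 8.4]
width: 0.0171
```

Call:
{"fn": "apply_moves", "kwargs": {"deltas": [[0,0,-10,0],[0,0,-30,0],[0,0,-40,0],[0,0,0,0],[0,0,0,0]]}}

```text
time: 43.58
tcp_pos: [0.4217, -0.1218, 0.1143]
tool_rot: [0.717, 0.697, 0.0, 0.0]
contact_force: [-0.0, 0.6, -1.7]
width: 0.017
```

```bash
python3 plan.py 40 424 -121 310 -1.5 468.7 231 310 -1.5;python3 - <<'E'
from h import *
b=snap("side")[180:280,180:300];a=snap("top")[220:330,250:370]
cv2.imwrite("pics/p8.png",np.hstack([cv2.resize(x,(390,350),interpolation=2) for x in(b,a)]))
E
```

```text
now [ 421.7 -121.8  114.3] -1.58 tilt [ 0. -0. -1.] F [-0.   0.6 -1.7] w 17.0 t 43.6 q6 -0.26
[[0, 0, -39, -0.0], [0, 1, -39, -0.0], [0, 0, -39, -0.0], [0, 1, -39, -0.0], [1, 0, -40, -0.0], [39, 4, 0, -0.0], [39, 4, 0, -0.0], [39, 4, 0, -0.0]]
[[39, 4, 0, -0.0], [39, 4, 0, -0.0], [39, 4, 0, -0.0], [40, 4, 0, -0.0], [39, 4, 0, -0.0], [40, 3, 0, -0.0]]
```

View pics/p8.png

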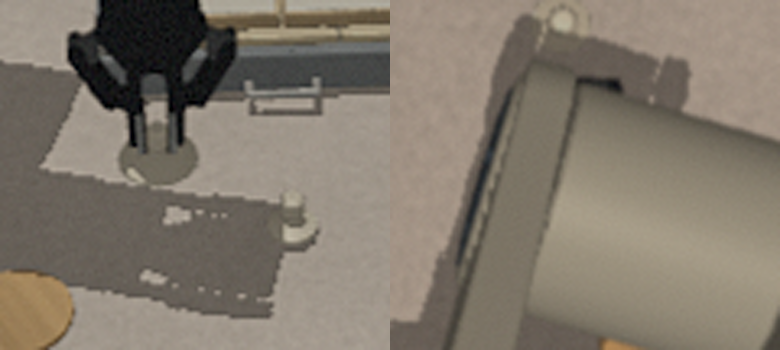

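The correct lid is gripped by its knob and hangs level. The small lid is left on the table.

Call:
{"fn": "apply_moves", "kwargs": {"deltas": [[0,0,-25,0],[0,0,-39,0],[0,0,-39,0],[0,1,-39,0],[0,0,-39,0],[0,0,-18,0],[30,3,0,0],[39,4,0,0]]}}

```text
time: 44.68
tcp_pos: [0.4316, -0.0527, 0.3124]
tool_rot: [0.717, 0.697, -0.001, -0.001]
contact_force: [0.8, -0.0, -0.6]
width: 0.0169
```

Call:
{"fn": "apply_moves", "kwargs": {"deltas": [[39,4,0,0],[39,4,0,0],[39,4,0,0],[39,4,0,0],[39,4,0,0],[39,4,0,0],[30,3,0,0],[15,2,0,0]]}}

```text
time: 45.68
tcp_pos: [0.4682, 0.2261, 0.3119]
tool_rot: [0.716, 0.698, -0.001, -0.0]
contact_force: [0.4, -0.3, -2.0]
width: 0.017
```

Call:
{"fn": "apply_moves", "kwargs": {"deltas": [[0,0,0,0],[0,0,0,0]]}}

```text
time: 45.92
tcp_pos: [0.4683, 0.2241, 0.3129]
tool_rot: [0.717, 0.697, -0.001, 0.0]
contact_force: [0.3, -0.2, -0.2]
width: 0.0172
```

```bash
python3 plan.py 40 468.8 230.6 275 -1.5
```

```text
now [468.3 224.1 312.9] -1.6 tilt [-0.001 -0.001 -1.   ] F [ 0.3 -0.2 -0.2] w 17.2 t 45.9 q6 0.47
[[7, 0, 38, -0.1]]
```

Call:
{"fn": "apply_moves", "kwargs": {"deltas": [[4,0,10,0],[3,0,15,0],[0,0,10,0],[0,0,3,0],[0,0,0,0],[0,0,0,0],[0,0,0,0]]}}

```text
time: 46.8
tcp_pos: [0.4689, 0.2321, 0.2757]
tool_rot: [0.717, 0.697, 0.0, 0.0]
contact_force: [0.2, -0.1, 0.5]
width: 0.0171
```

```bash
python3 plan.py 40 468.8 230.6 275 -1.5; python3 - <<'E'
from h import *
b=snap("side")[80:190,190:310];a=snap("top")[190:310,40:180]
cv2.imwrite("pics/p9.png",np.hstack([cv2.resize(x,(400,366),interpolation=2) for x in(b,a)]))
E
```

```text
now [468.9 232.1 275.7] -1.58 tilt [ 0.001  0.    -1.   ] F [ 0.2 -0.1  0.5] w 17.1 t 46.8 q6 0.48
[[-1, 0, 1, -0.1]]
```

View pics/p9.png

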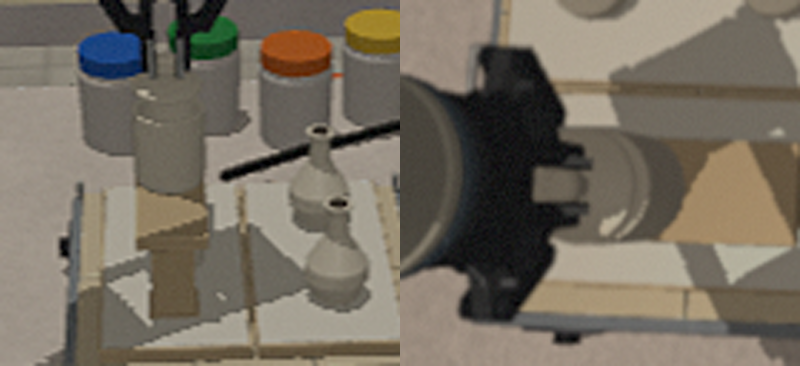

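Call:
{"fn": "apply_moves", "kwargs": {"deltas": [[-1,0,7,0],[0,0,4,0],[0,0,3,0],[0,0,2,0],[0,0,1,0],[0,0,0,0],[0,0,0,0]]}}

```text
time: 47.78
tcp_pos: [0.4687, 0.231, 0.2584]
tool_rot: [0.717, 0.697, 0.0, 0.0]
contact_force: [0.7, 0.1, -0.9]
width: 0.0173
```

Call:
{"fn": "apply_moves", "kwargs": {"deltas": [[0,0,1,0],[0,0,1,0],[0,0,0,0],[0,0,0,0]]}}

```text
time: 48.28
tcp_pos: [0.4689, 0.2311, 0.2567]
tool_rot: [0.717, 0.697, 0.0, 0.0]
contact_force: [-1.2, -0.4, 5.7]
width: 0.0174
```

Call:
{"fn": "apply_moves", "kwargs": {"deltas": [[0,0,1,0],[0,0,0,0],[0,0,0,0]]}}

```text
time: 48.65
tcp_pos: [0.4693, 0.2312, 0.2567]
tool_rot: [0.717, 0.697, 0.001, 0.0]
contact_force: [-3.5, -2.4, 12.6]
width: 0.0171
```

The lid makes contact at TCP z = 256.7 mm, against a predicted 256.4 mm for fully seated. I'm releasing it.

Call:
{"fn": "apply_moves", "kwargs": {"deltas": [[0,0,-1,0],[0,0,0,0],[0,0,0,0],[0,0,0,0],[0,0,0,0],[0,0,-10,0],[0,0,-30,0],[0,0,-50,0]], "grip": 1}}

```text
time: 49.65
tcp_pos: [0.4679, 0.2307, 0.3466]
tool_rot: [0.717, 0.697, -0.001, -0.0]
contact_force: [1.3, 1.2, 0.4]
width: 0.0853
```

Call:
{"fn": "apply_moves", "kwargs": {"deltas": [[-50,0,-10,0],[-50,0,0,0],[-50,0,0,0],[-50,0,0,0],[-50,0,0,0],[-30,0,0,0],[0,0,0,0],[0,0,0,0]]}}

```text
time: 50.65
tcp_pos: [0.461, -0.0485, 0.3567]
tool_rot: [0.717, 0.697, 0.0, 0.0]
contact_force: [0.1, 0.4, -0.5]
width: 0.0853
```

```bash
python3 - <<'E'
from h import *
b=snap("side");a=snap("top")
c=proj("top",[[.4687,.231,.267],[.4687,.231,.240]]);print(c)
b=b[80:190,190:310];a=a[190:310,40:180]
cv2.imwrite("pics/p10.png",np.hstack([cv2.resize(x,(400,350),interpolation=2) for x in(b,a)]))
E
```

```text
[[ 99.67316636 250.43186578]
 [106.44804551 250.72534247]]
```

View pics/p10.png

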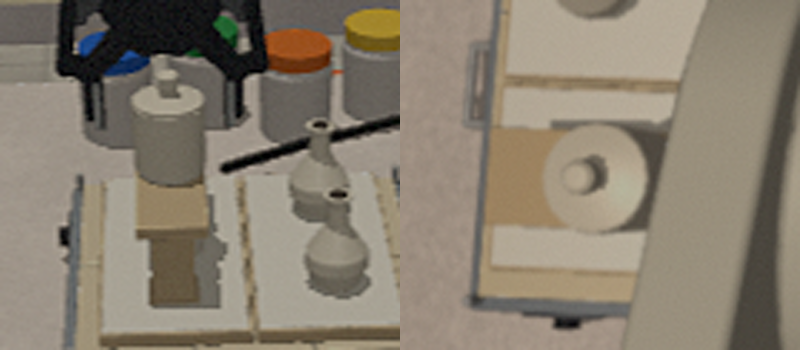

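The lid sits flat on the jar: the knob is at about (102,250) and the flange centre at about (108,251), both where the calibration puts a centred lid. The gripper is clear of everything.

```bash
python3 -c "
from rig import arm
print(arm.sign_off())"
```

```text
the job is handed in; nothing more can be done
None
```

The new deck is built and handed in at about 51 s of the 136 s allowed. Sign-off gives no verdict, so the result rests on my own checks below.

- **Props:** both tall props stand on the bare squares. Their top faces were within about 1 px (roughly 2 mm) of the target in the top view.
- **Shelf:** it lies across both props, with its centre about 2 mm from midway and aligned with the row by eye. It was put down with the gripper turned to the row's direction.
- **Jar:** it stands upright on the middle of the shelf. The camera and the release pose agreed to about 1 mm.
- **Lid:** the contact height was 256.7 mm against 256.4 mm predicted for fully seated. The last pictures show it level and centred.
- **Bystanders:** I saw no movement of the bottles in the pictures, or of the cup before the shelf hid it. I did not measure their positions again at the end. The last top view was partly blocked by the arm.

One check failed: the automatic outlines of the prop tops and of the placed shelf ran into neighbouring surfaces. I read those positions from the zoomed pictures instead.

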